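Dial the combination of the bench lock box and open it

TASK

Open the locked steel box by its combination dial, turned by the black spinner knob. Seen from above: turn anticlockwise, let the knob pass the single stud twice and stop in line with that stud the third time; then turn clockwise, pass the double stud once and stop in line with the middle of that pair the second time; then turn anticlockwise slowly and gently until you feel the dial come to a stop by itself (within one turn), without forcing it against that stop. Then swing the lid up by its bar until it stands open, at least 75 degrees, let go, and leave everything else on the bench where it is.

Things in the scene. Friction and masses are not known exactly. Their poses are not given: they have to be found in the camera images.
- lock_box: fixed dark steel lock box, 120 (x) x 240 (y) x 75 mm high, cannot be pushed; origin at the centre of its underside, z up, turned by up to 20 degrees. Half at -y: hollow, under the lid. Half at +y: the lock, dial on top, axis at x = 0, y = 60 mm. Inside are two hidden wheels, as in a safe: turned in a new direction the dial picks up one within 5.6 rad and the other within 5.6 rad more.
- dial_axis (a point): point on the dial's upright axis, at the dial's top face, 89 mm above the worktop. Turning takes 1 to 4 N at the knob, in steps as wheels are picked up. A number counts when the knob is stopped within 0.12 rad of its stud; running past it and coming back spoils it (start again with the first number).
- spinner_mid (a point): middle (half-way up) of the black spinner knob, an upright cylinder 17 mm in diameter and 44 mm tall (91 to 135 mm above the worktop), 34 mm from the dial's axis; it spins freely on its pin, so that fingers holding it can carry it round the axis on a circle without turning themselves
- single_stud (a point): top of the single steel stud beside the dial, 53 mm from the dial's axis, 7 mm across
- double_stud (a point): half-way between the two steel studs of the pair beside the dial, 53 mm from the dial's axis; the two stand 10 mm apart
- dial: knurled steel disc 84 mm across; origin on its axis at worktop height; its x axis and black index line point level from the axis to the spinner knob. When all is dialed right a sprung latch drops in during the last turn and blocks it: a firm stop (0.15 rad of play), 1.6 to 3.1 rad anticlockwise of the double stud, different each time; the lid is then free.
- clutch (a joint): slip clutch hidden under the dial, rad; reads 0 and stays at 0 unless the dial is forced against its stop with more than about 25 N at the knob, when it slips for good
- lid_bar (a point): middle of the steel bar of the lid's handle, 10 mm thick, lying along the box's y axis, 64 mm long between its two end posts, 37 mm above the underside of the lid (30 mm above its upper face) and 95 mm from the hinge line towards the box's -x; with the lid shut 112 mm above the worktop
- lid_hinge (a point): middle of the lid's hinge line, which lies along the box's y axis at the far (+x) upper edge of the box, 75 mm above the worktop; the lid is a steel plate 116 x 116 x 7 mm
- lid (a joint): lid angle in rad, 0 shut, 1.75 fully open; a stiff hinge (about 4 N at the bar), so that the lid stays where it is left. While the lock is shut the lid lifts less than 0.05 rad.
- pliers_flat: bystander: pair of red-handled pliers, 124 mm, lying left of the box
- solder_tin: bystander: small white round tin, 49 mm across, 20 mm high
- ring_clamp: bystander: waisted wooden ring clamp, 104 mm, lying right of the box
- needle_file_1: bystander: thin needle file with a red handle, 142 mm, left of the box
- turned_disc: bystander: flat wooden disc, 96 mm across, 18 mm high, right of the box
- loupe: bystander: folding loupe, 69 mm, right of the box

How it is judged:
By the outcome, as a careful person would: the job done as asked, in the order asked, and still so for the second after the job is handed in, with the robot touching nothing.
It also fails if it takes over 70 s, if anything falls off the work surface, if the arm or the gripper's body presses on something with over 40 N, if the wrist force passes 120 N, or if a joint passes its speed limit or range.

ROBOT

A 6-joint arm with a two-finger parallel gripper is mounted at the origin on a cart in front of the work surface, level with it; the furniture and walls round the work are solid. World frame = base frame: x ahead of the robot, y to its left, z up, the work surface at z = 0. Lengths are in m, angles in rad, forces in N, time in s.
With the tool pointing down it reaches from about 0.325 to 0.775 m from the base axis. Payload 5.5 kg.
Tool frame: the origin (TCP) lies between the finger pads; the fingertips stand 8 mm ahead of it and the grasp point (between the pads) lies 11 mm behind it (tcp_to_tips is the distance from the TCP to the fingertips, in m); z points along the fingers, y is the line along which they close (so a half turn about z gives the same grasp; the last joint's range is limited). The gripper opens to 88 mm and grips with 3 to 60 N. Pads are 20 mm wide; open, the fingers measure 115 mm over their backs; the gripper's body (75 mm by 178 mm) begins 61 mm behind the grasp point.
Start: joints at [1.253, 0.091, 1.231, -0, 1.82, -0.057], TCP at [0.155, 0.58, 0.231] pointing down, gripper open.
Joint ranges: [-2.87, 2.87], [-0.86, 2.18], [0.17, 2.46], [-1.51, 4.65], [0.06, 2.69], [-2.65, 2.65]. Speed limits (rad/s): [2.57, 2.57, 3.01, 3.14, 3.14, 3.14].

INTERFACE

Orientations are given as a unit quaternion [w, x, y, z].
In Python, from bench import * gives the robot as it stands. Calls block until the motion is done:
- move_to(position, orientation): joint-space move of the TCP to a pose.
- move_l(position, speed=0.15, orientation=None): straight line of the TCP; orientation=None keeps the orientation; speed is the mean speed in m/s.
- movej(angles): joint-space move.
- gripper_open() and close(): open the fingers fully, or close them until they stop; the grip force is fixed at half the most.
- hold(seconds).
- inverse_kinematics(position, orientation): joint angles nearest the present ones, or None.
- state(): the state.
- get_image(name): name is "scene" or "top"; returns a dict with "frame" (400x640x3 uint8, blue, green, red), "depth" (400x640 float32, m along the optical axis (not along the pixel's ray), 0 where there is no reading), "camera_matrix" (3x3 intrinsics, pixels), "view" (4x4, takes a point from world to camera coordinates). Camera axes: x right, y up, looking along -z (the intrinsics and any distortion apply to the point x, -y, -z); pixel columns grow to the right and rows downward; lengths in m; the calibration is good to about 2 mm. A picture is of the moment at which its call begins.
A pose or a line that the arm cannot do raises IKError and nothing moves.
- job_done(): hands the job in; it is judged then, once.
The state is a dict: "time": time; "joint_pos": joint angles; "dq": joint speeds; "joint_torque": joint torques, N m; "ee_pos": TCP position; "ee_rot": TCP orientation; "ft_force": force on the tool from outside, world axes, zero at the start; "moment": the same for the moment, N m; "finger_gap": finger opening in m; "finger_force": force on a finger pad.
Only numpy, scipy, OpenCV 4.12 (cv2) and the standard library are available. Lean on these libraries where they do the work, as an engineer would, in place of code of your own. Each camera call takes 0.05 s, during which the arm holds its last target. There are 200 camera calls.

## Working session

There is one attempt and no reset: what is moved stays moved. The work goes in short steps, each a Python script; the robot and the scene stay as the last script left them, time stands still between calls to the robot, and variables do not carry over. Pictures are saved under pics/ and viewed, at most 10 in all, crops included, and the job is handed in when it is done.

```bash
ls; mkdir -p pics
python3 - <<'E'
from bench import *
import cv2,numpy as np
for n in("scene","top"):
    i=get_image(n); cv2.imwrite(f"pics/{n}0.png",i["frame"]); np.savez(f"{n}0.npz",**i)
    print(n,i["camera_matrix"].tolist(),np.round(i["view"],4).tolist(),[k for k in i])
print(state())
E
```

```text
pics
scene [[418.20110223254676, 0.0, 321.66837030202953], [0.0, 418.20110223254676, 193.92271461983378], [0.0, 0.0, 1.0]] [[0.4667, -0.8844, -0.0098, -0.2367], [0.6166, 0.3174, 0.7205, -0.4089], [-0.6341, -0.3423, 0.6934, -0.9853], [0.0, 0.0, 0.0, 1.0]] ['frame', 'depth', 'camera_matrix', 'view']
top [[516.6817748895895, 0.0, 317.19294379316904], [0.0, 516.6817748895895, 195.7501878753451], [0.0, 0.0, 1.0]] [[-0.018, -0.9997, -0.0183, 0.059], [0.9842, -0.0209, 0.1759, -0.5476], [-0.1762, -0.0149, 0.9842, -1.4303], [0.0, 0.0, 0.0, 1.0]] ['frame', 'depth', 'camera_matrix', 'view']
{'time': 0.1, 'joint_pos': array([ 1.25330647e+00,  9.17800378e-02,  1.23172410e+00,  8.71292863e-06,
        1.81979550e+00, -5.66971019e-02]), 'dq': array([-0.00035253, -0.00188859, -0.0022018 ,  0.00062425,  0.00175978,
        0.00097906]), 'joint_torque': array([ 4.12402034e-03, -4.47859097e+01, -4.07569635e+01,  6.99981116e-02,
        2.85603310e-02, -9.61107708e-05]), 'ee_pos': array([0.15463019, 0.579484  , 0.22964541]), 'ee_rot': array([-1.62902118e-04,  1.30026058e-01,  9.91510210e-01, -8.37812012e-04]), 'ft_force': array([ 0.31869017, -0.38415325, -0.097024  ]), 'moment': array([ 0.03427616, -0.01530369, -0.08648589]), 'finger_force': 0.0, 'finger_gap': 0.08770481770211555}
```

View pics/top0.png

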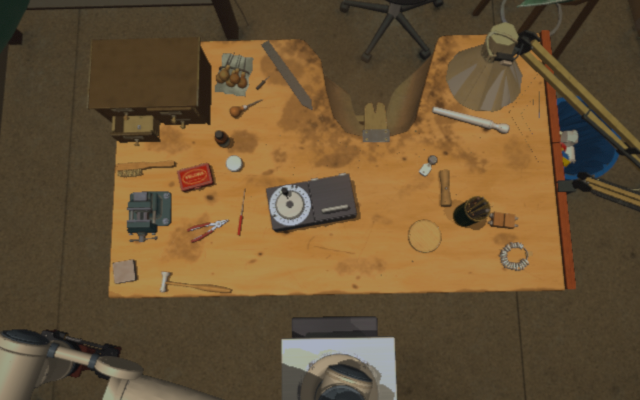

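View pics/scene0.png

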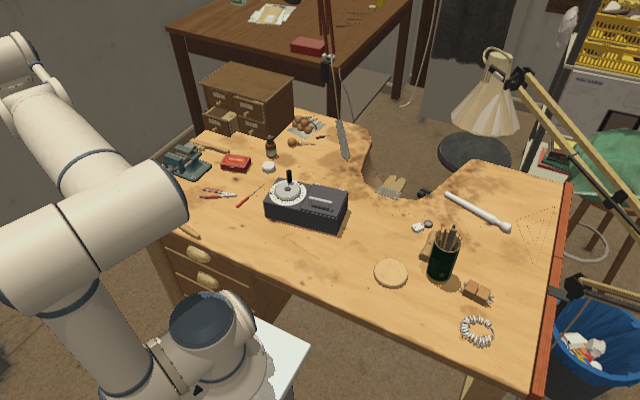

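The top view shows the box at about (312,204), the dial at (290,205), the knob near (285,190) and the lid bar at (335,209). In the scene view the dial is at (288,191) and the knob at (289,177). I'll zoom into both.

Run:
```python
import cv2,numpy as np
a=cv2.imread("pics/top0.png")[170:240,260:364]; b=cv2.imread("pics/scene0.png")[165:235,256:360]
# each 104x70 -> 7x
f=lambda a,k:cv2.resize(a,None,fx=k,fy=k,interpolation=cv2.INTER_CUBIC)
cv2.imwrite("pics/c1.png",np.vstack([f(a[8:62,:70],7)[:370],np.zeros((0,490,3),np.uint8),f(b[:33,:70],7)]))
```

```text
(no output)
```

View pics/c1.png

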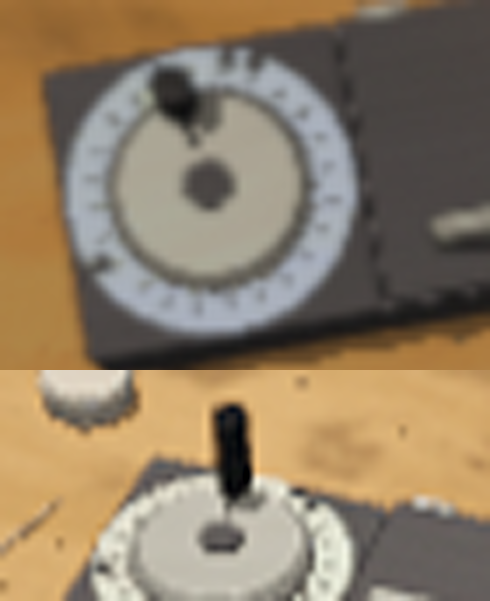

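```bash
cat > cam.py <<'E'
import cv2,numpy as np
def load(n): return dict(np.load(n+"0.npz"))
def ray(i,uv):
    V=i["view"];K=i["camera_matrix"];uv=np.atleast_2d(uv).astype(float)
    d=np.c_[(uv[:,0]-K[0,2])/K[0,0],-(uv[:,1]-K[1,2])/K[1,1],-np.ones(len(uv))]
    return -V[:3,:3].T@V[:3,3], d@V[:3,:3]
def plane(i,uv,z):
    o,d=ray(i,uv); return o+d*((z-o[2])/d[:,2])[:,None]
def proj(i,P):
    P=np.atleast_2d(P)@i["view"][:3,:3].T+i["view"][:3,3];K=i["camera_matrix"]
    return np.c_[K[0,2]+K[0,0]*P[:,0]/-P[:,2],K[1,2]-K[1,1]*P[:,1]/-P[:,2]]
def tri(a,ua,b,ub):
    A=[];y=[]
    for i,u in((a,ua),(b,ub)):
        o,d=ray(i,u);d=d[0]/np.linalg.norm(d[0]);M=np.eye(3)-np.outer(d,d);A.append(M);y.append(M@o)
    return np.linalg.lstsq(np.vstack(A),np.hstack(y),rcond=None)[0]
E
python3 - <<'E'
from cam import *
np.set_printoptions(precision=4,suppress=True)
t,s=load("top"),load("scene")
# box outline: dark grey low saturation, in top
f=t["frame"];hsv=cv2.cvtColor(f,cv2.COLOR_BGR2HSV)
m=((hsv[...,1]<110)).astype(np.uint8);w=np.zeros_like(m);w[170:238,258:364]=1;m&=w
m=cv2.morphologyEx(m,cv2.MORPH_OPEN,np.ones((3,3),np.uint8))
c=max(cv2.findContours(m,0,2)[0],key=cv2.contourArea);print(cv2.contourArea(c),cv2.boundingRect(c))
r=cv2.minAreaRect(c);print("rect",r)
P=plane(t,c[:,0],0.075)[:,:2];rr=cv2.minAreaRect((P*1000).astype(np.float32));print("box mm",rr)
# ring: bright & bluish
for i,n,win,z in((t,"top",(176,228,266,316),.077),(s,"scene",(176,215,262,312),.077)):
    f=i["frame"].astype(int);b,g,rd=f[...,0],f[...,1],f[...,2]
    m=(f.sum(2)>400).astype(np.uint8);w=np.zeros_like(m);w[win[0]:win[1],win[2]:win[3]]=1;m&=w
    hull=cv2.convexHull(max(cv2.findContours(m,0,2)[0],key=cv2.contourArea))
    P=plane(i,hull[:,0],z);print(n,"ring",cv2.fitEllipse((P[:,:2]*1000).astype(np.float32)))
hub=[289.7,204.4]; hubs=[256+221/7,165+(540-370)/7]
print("hub",plane(t,hub,.09),plane(s,hubs,.09),tri(t,hub,s,hubs))
sg=[275,215.9];sgs=[256+103/7,165+198/7];db=[294.3,187.1];dbs=[256+306/7,165+128/7]
print("single",plane(t,sg,.08),plane(s,sgs,.08),tri(t,sg,s,sgs));print("dbl",plane(t,db,.08),plane(s,dbs,.08),tri(t,db,s,dbs))
k=[284.6,189.7];ks=[256+231/7,165+40/7]
print("knobtop",plane(t,k,.135),plane(s,ks,.135),tri(t,k,s,ks))
E
```

```text
3674.0 (267, 173, 90, 58)
rect ((310.88726806640625, 201.89125061035156), (46.214256286621094, 85.61837768554688), 79.50852966308594)
box mm ((527.3895263671875, 65.85285949707031), (131.59617614746094, 239.44837951660156), 9.396452903747559)
top ring ((520.13525390625, 125.55204010009766), (113.60955810546875, 114.44844055175781), 17.478601455688477)
scene ring ((512.105712890625, 159.32754516601562), (171.2178192138672, 246.66094970703125), 68.97759246826172)
hub [[0.5185 0.1244 0.09  ]] [[0.5176 0.1237 0.09  ]] [0.5187 0.1245 0.0887]
single [[0.4885 0.1664 0.08  ]] [[0.487  0.1669 0.08  ]] [0.4882 0.1671 0.079 ]
dbl [[0.5692 0.1118 0.08  ]] [[0.5679 0.1099 0.08  ]] [0.5698 0.1116 0.0776]
knobtop [[0.5517 0.1348 0.135 ]] [[0.5515 0.1356 0.135 ]] [0.5514 0.1351 0.1354]
```

Both views agree: the stud radii come out at about 52 mm and the knob radius at 34 mm. Next I'll grip the knob.

```bash
cat > h.py <<'E'
from bench import *
import numpy as np
np.set_printoptions(precision=4,suppress=True)
A=np.array([.5187,.1245]); SG=np.arctan2(.0426,-.0305); DB=np.arctan2(-.0127,.0507)
YAW=np.radians(9.4)
def down(c):   # tool down, closing direction at angle c
    p=(c+np.pi/2)/2; return np.array([0,np.cos(p),np.sin(p),0])
def st(tag=""):
    s=state();print(tag,"t%.2f"%s["time"],s["ee_pos"],"F",s["ft_force"],"gap%.4f ff%.1f"%(s["finger_gap"],s["finger_force"]),flush=True);return s
E
cat > bar.py <<'E'
from cam import *
t=load("top");s=load("scene")
y=np.radians(9.4);R=np.array([[np.cos(y),-np.sin(y)],[np.sin(y),np.cos(y)]])
b=np.array([.5187,.1245])+R@[-35,-118] if 0 else np.array([.5187,.1245])+R@[-.035,-.120]
print("bar pred",b,"proj",proj(t,[*b,.112]),proj(s,[*b,.112]))
for i,n in((t,"top"),(s,"scene")):
    c=proj(i,[*b,.112])[0].astype(int);f=i["frame"].astype(int).sum(2)
    w=np.zeros(f.shape,np.uint8);w[c[1]-11:c[1]+12,c[0]-16:c[0]+17]=1
    m=((f>330)&(i["frame"].astype(int).max(2)-i["frame"].min(2)<60)).astype(np.uint8)&w
    v,u=np.nonzero(m);print(n,len(u),u.mean(),v.mean(),plane(i,[u.mean(),v.mean()],.115))
    P=plane(i,np.c_[u,v],.115)[:,:2];d=np.linalg.svd(P-P.mean(0))[2][0];print("dir",np.degrees(np.arctan(-d[0]/d[1])))
E
python3 bar.py
python3 - <<'E'
from h import *
k=A+.034*np.array([np.cos(.311),np.sin(.311)])
print("SG,DB",SG,DB)
best=None
for c in (YAW,YAW+np.pi):
    q=inverse_kinematics([*k,.2],down(c));print(c,q)
    if q is not None and (best is None or abs(q[5])<abs(best[1][5])):best=(c,q)
c=best[0];print("use",c)
move_to([*k,.2],down(c));st()
move_l([*k,.107],.12);st()
close();st("closed")
E
```

```text
bar pred [5.03769090e-01 3.94931929e-04] proj [[334.61917462 207.50906163]] [[320.62643324 199.88103402]]
top 67 334.46268656716416 207.55223880597015 [[0.50319436 0.00087895 0.115     ]]
dir 9.055681992130266
scene 108 316.98148148148147 197.5185185185185 [[0.50492306 0.01310287 0.115     ]]
dir 0.1361686212594532
SG,DB 2.1921551977230864 -0.24544270021652687
0.16406094968746698 [ 0.1801 -0.0011  1.3797 -0.      1.763   0.0161]
3.30565360327726 None
use 0.16406094968746698
 t2.24 [0.5509 0.1358 0.2001] F [ 0.3414 -0.0052 -0.6095] gap0.0877 ff0.0
 t3.17 [0.5515 0.1351 0.108 ] F [-0.1398  0.1754 -0.383 ] gap0.0878 ff0.0
closed t4.26 [0.5518 0.1351 0.1072] F [ 4.0776  1.8527 -0.2823] gap0.0167 ff30.0
```

```bash
cat >> h.py <<'E'
def pos(a,C): return [*(C+.034*np.array([np.cos(a),np.sin(a)])),.107]
def turn(a0,a1,C,speed=.12,step=.26,log=True):
    n=max(1,int(np.ceil(abs(a1-a0)/step)));out=[]
    for a in np.linspace(a0,a1,n+1)[1:]:
        move_l(pos(a,C),speed);s=state();p=s["ee_pos"][:2]-A
        er=np.array([np.cos(a),np.sin(a)]);f=s["ft_force"][:2]
        out.append((a,s["time"],np.arctan2(p[1],p[0]),np.hypot(*p),f@er,f@[-er[1],er[0]],s["finger_gap"]))
        if np.hypot(*f)>20: print("FORCE",f);break
    out=np.array(out)
    if log:print(out)
    return out
E
python3 - <<'E'
from h import *
turn(.311,.311+1.56,A);
E
```

```text
[[ 0.571   4.5083  0.5924  0.0344  4.1378  1.7401  0.016 ]
 [ 0.831   4.7583  0.8522  0.0341  3.2108  1.861   0.0165]
 [ 1.091   5.0083  1.1077  0.0338  1.9228  1.1399  0.0164]
 [ 1.351   5.2583  1.3641  0.0335  0.8477  0.8797  0.0166]
 [ 1.611   5.5083  1.621   0.0333 -1.604   0.9122  0.0164]
 [ 1.871   5.7583  1.8764  0.0333 -4.4793  1.3607  0.0163]]
```

Run:
```python
from h import *
o=turn(1.871,1.871+6.24,A)
X=np.c_[np.cos(o[:,0]),np.sin(o[:,0]),np.ones(len(o))]
print(np.linalg.lstsq(X,o[:,4],rcond=None)[0],np.linalg.lstsq(X,o[:,5],rcond=None)[0])
```

```text
[[ 2.131   6.0083  2.1343  0.0331 -4.718   1.1347  0.0168]
 [ 2.391   6.2583  2.3943  0.0329 -4.2359  0.8946  0.0169]
 [ 2.651   6.5083  2.6531  0.0329 -5.9671  1.2922  0.0166]
 [ 2.911   6.7583  2.9109  0.0328 -4.7955  0.9318  0.0162]
 [ 3.171   7.0083 -3.1154  0.0329 -4.6683  0.7764  0.017 ]
 [ 3.431   7.2583 -2.8551  0.0332 -5.2108  1.1189  0.0162]
 [ 3.691   7.5083 -2.5973  0.0334 -5.3203  1.0316  0.0167]
 [ 3.951   7.7583 -2.3343  0.0338 -3.8563  0.6766  0.0164]
 [ 4.211   8.0083 -2.0837  0.0341 -2.5303 -0.832   0.0161]
 [ 4.471   8.2583 -1.8178  0.0343 -0.023  -1.4017  0.0163]
 [ 4.731   8.5083 -1.5531  0.0346  1.7755 -1.6512  0.0166]
 [ 4.991   8.7583 -1.2897  0.0348  4.4862 -1.396   0.0164]
 [ 5.251   9.0083 -1.0339  0.0349  4.4582 -1.5316  0.0168]
 [ 5.511   9.2583 -0.7782  0.035   4.1378 -2.9919  0.0161]
 [ 5.771   9.5083 -0.5206  0.0351  4.5359 -2.8618  0.0165]
 [ 6.031   9.7583 -0.2524  0.0352  4.188  -3.5807  0.0162]
 [ 6.291  10.0083  0.0088  0.0351  4.6617 -3.6041  0.0169]
 [ 6.551  10.2583  0.2724  0.0348  5.1571 -3.0657  0.016 ]
 [ 6.811  10.5083  0.5335  0.0346  4.9237 -2.0166  0.0162]
 [ 7.071  10.7583  0.7952  0.0343  3.508  -2.5833  0.0166]
 [ 7.331  11.0083  1.0566  0.0341  1.7548 -1.6115  0.0166]
 [ 7.591  11.2583  1.3182  0.0338 -0.3928 -2.4629  0.0162]
 [ 7.851  11.5083  1.5784  0.0336 -1.4911 -0.8462  0.0164]
 [ 8.111  11.7583  1.8248  0.0335 -3.5544 -2.615   0.0165]]
[ 5.4961 -1.2735 -0.1556] [-2.1487  0.0777 -1.1267]
```

Run:
```python
from h import *
C=A+[.002,-.0005]
o=turn(8.111,8.111+5.72,C,log=False)
print(o[::2])
X=np.c_[np.cos(o[:,0]),np.sin(o[:,0]),np.ones(len(o))]
print(np.linalg.lstsq(X,o[:,4],rcond=None)[0],np.linalg.lstsq(X,o[:,5],rcond=None)[0])
```

```text
[[ 8.371  12.0083  2.0422  0.0328 -0.4953 -2.3167  0.0163]
 [ 8.891  12.5083  2.5647  0.0323 -1.5634 -5.1188  0.0165]
 [ 9.411  13.0083  3.1392  0.0323  0.1466 -1.34    0.0163]
 [ 9.931  13.5083 -2.589   0.0328  1.0478 -1.1807  0.0164]
 [10.451  14.0083 -2.0499  0.0338  1.1978 -1.2642  0.0164]
 [10.971  14.5083 -1.5303  0.0347  0.9159 -1.4158  0.0166]
 [11.491  15.0083 -1.0294  0.0355  2.0323 -2.2524  0.0166]
 [12.011  15.5083 -0.5384  0.036  -0.4311 -2.6653  0.0167]
 [12.531  16.0083 -0.0378  0.036  -1.6392 -0.36    0.0164]
 [13.051  16.5083  0.4498  0.0356 -1.9114 -1.2153  0.0165]
 [13.571  17.0083  0.9527  0.0347 -2.0747 -1.5927  0.0171]]
[-0.3818 -1.7849 -0.5279] [ 0.166  -0.5173 -1.9601]
```

```bash
cat >> h.py <<'E'
C=A+[.0019,-.0009]
def ang():
    p=state()["ee_pos"][:2]-C;return np.arctan2(p[1],p[0])
E
python3 - <<'E'
from h import *
turn(13.831,14.70,C,log=False)
turn(14.70,14.766,C,speed=.02,log=False)
hold(.4);print(ang());st()
i=get_image("scene");import cv2;j=get_image("top")
f=lambda a:cv2.resize(a,None,fx=6,fy=6,interpolation=cv2.INTER_CUBIC)
cv2.imwrite("pics/s1.png",np.hstack([f(i["frame"][150:240,256:322]),f(j["frame"][150:240,256:322])]))
E
```

```text
2.1795739120084394
 t18.92 [0.501  0.1517 0.1071] F [ 4.9524  3.1004 -2.0142] gap0.0166 ff30.0
```

View pics/s1.png

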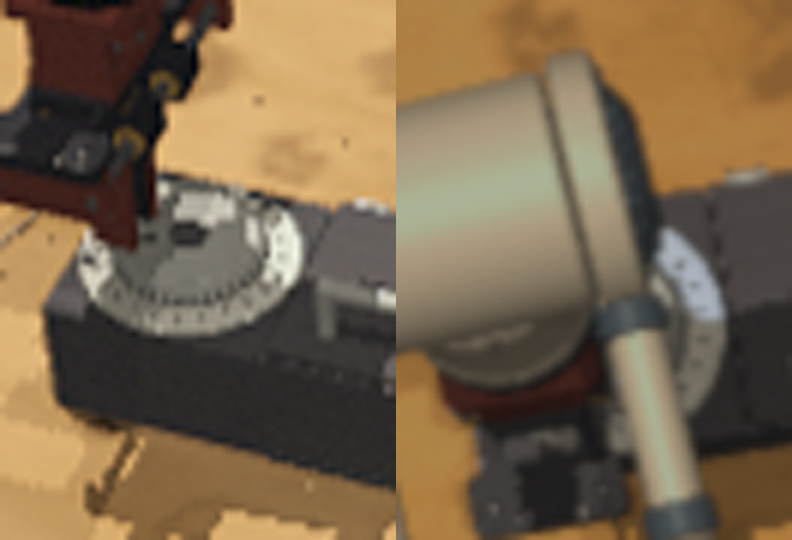

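The scene view shows the gripper at about (130,230), holding the knob beside the single stud at (95,255). The top view is blocked by the arm. The kinematic angle is 2.18 rad against a stud at about 2.19–2.2. Next is the clockwise turn.

Run:
```python
from h import *
e=12.319-2*np.pi
o=turn(14.766,e+.07,C,log=False);print(o[::4])
X=np.c_[np.cos(o[:,0]),np.sin(o[:,0]),np.ones(len(o))]
print(np.linalg.lstsq(X,o[:,4],rcond=None)[0])
turn(e+.07,e,C,speed=.02,log=False)
hold(.4);print(ang());st()
```

```text
[[14.5113 19.2667  1.8966  0.0327 -0.8444 -0.909   0.0165]
 [13.4924 20.2667  0.8456  0.0344  0.9627 -2.2109  0.0164]
 [12.4736 21.2667 -0.133   0.0359 -0.8067 -2.432   0.0162]
 [11.4548 22.2667 -1.0857  0.0356 -1.5353 -2.8884  0.0165]
 [10.4359 23.2667 -2.078   0.0338  0.4075 -1.6695  0.0163]
 [ 9.4171 24.2667  3.1401  0.0322  1.4988 -2.1858  0.0163]
 [ 8.3982 25.2667  2.0886  0.0323  1.7826  3.3404  0.0165]
 [ 7.3794 26.2667  1.0194  0.0341  1.2591 -1.2789  0.0162]
 [ 6.3605 27.2667  0.0444  0.0357  0.0329  0.8614  0.016 ]]
[-1.092   0.9356  0.4764]
-0.2543365266421832
 t28.18 [0.5535 0.1151 0.107 ] F [-0.9534  0.2454  1.9155] gap0.0163 ff30.0
```

Run:
```python
from h import *
a=12.319-2*np.pi;e=a
turn(a,a+1.45,C,speed=.05,step=.2,log=False);a+=1.45
t0=state()["time"];hist=[]
while a<e+3.5:
    a+=.045;move_l(pos(a,C),.03);s=state();f=s["ft_force"][:2];ft=f@[-np.sin(a),np.cos(a)]
    hist.append((a-e,ft,ang()-(a-2*np.pi)))
    if abs(ft)>9:
        hold(.2);s=state();ft=s["ft_force"][:2]@[-np.sin(a),np.cos(a)];print("chk",a-e,ft)
        if abs(ft)>9:break
h=np.array(hist);print(h[::6],"\n",h[-6:]);print(state()["time"]-t0,a);st()
```

```text
chk 2.889999999999999 -9.200744378783822
[[ 1.495  -1.9866 -0.0045]
 [ 1.765  -2.4098  0.0015]
 [ 2.035  -2.7007  0.0013]
 [ 2.305  -2.2848  0.0031]
 [ 2.575  -0.2969  0.0018]
 [ 2.845  -6.2128 -0.0333]] 
 [[ 2.665  -0.8686  0.0048]
 [ 2.71   -0.5574  0.0006]
 [ 2.755  -2.4779 -0.0087]
 [ 2.8    -5.7119 -0.0188]
 [ 2.845  -6.2128 -0.0333]
 [ 2.89   -9.4654 -0.0486]]
8.200000000000003 8.925814692820413
 t38.58 [0.4913 0.1415 0.107 ] F [2.1133 9.3266 0.4234] gap0.0166 ff30.0
```

The stop is clear at +2.75 rad, with about 9 N at the knob. I'll relieve the force, release the knob and go to the lid bar.

```bash
cat >> h.py <<'E'
R=np.array([[np.cos(YAW),-np.sin(YAW)],[np.sin(YAW),np.cos(YAW)]])
H=C+R@[.06,-.12]
def lidp(th,dz=-.011):
    return [*(H+R@[-.095*np.cos(th)+.037*np.sin(th),0]),.075+.095*np.sin(th)+.037*np.cos(th)+dz]
E
python3 - <<'E'
from h import *
a=8.9258-.13
move_l(pos(a,C),.03);st("relieved");gripper_open()
p=pos(a,C);move_l([p[0],p[1],.2],.25)
b=lidp(0);print(b);move_l([b[0],b[1],.2],.3);move_l(b,.15);st()
close();st("closed")
for d in (4,8,12):
    move_l(lidp(np.radians(d)),.05);st(d)
    if np.linalg.norm(state()["ft_force"])>30:break
E
```

```text
relieved t38.88 [0.4932 0.1438 0.107 ] F [1.0055 4.1033 2.0655] gap0.0165 ff30.0
[np.float64(0.5056690898127508), np.float64(-0.0005050680712931025), np.float64(0.10099999999999999)]
 t42.02 [ 0.5062 -0.      0.102 ] F [-0.4837 -0.576   0.3646] gap0.0878 ff0.0
closed t43.22 [ 0.5031 -0.0009  0.1008] F [-12.2755  -1.3127   5.2303] gap0.0089 ff30.0
4 t43.51 [ 0.5055 -0.0006  0.1068] F [-11.4829  -2.3791   4.1645] gap0.0090 ff30.0
8 t43.80 [ 0.5085 -0.0001  0.1131] F [-12.4317  -1.8914   3.3112] gap0.0088 ff30.0
12 t44.09 [0.512  0.0005 0.1194] F [-14.251   -2.3586   4.6259] gap0.0093 ff30.0
```

```bash
sed -i 's/@\[.06,-.12\]/@[.0565,-.12]/' h.py
python3 - <<'E'
from h import *
for d in (16,20,25,30):
    move_l(lidp(np.radians(d)),.06);st(d)
    if np.linalg.norm(state()["ft_force"])>35:break
i=get_image("scene");import cv2
cv2.imwrite("pics/s2.png",cv2.resize(i["frame"][120:250,240:380],None,fx=4,fy=4,interpolation=cv2.INTER_CUBIC))
E
```

```text
16 t44.34 [0.5155 0.0011 0.1251] F [-0.4493 -0.8158 -4.0042] gap0.0091 ff30.0
20 t44.61 [0.5203 0.0019 0.1316] F [-3.4195 -1.2117 -2.7846] gap0.0091 ff30.0
25 t44.91 [0.5265 0.0028 0.1386] F [-5.108  -0.8303  0.9831] gap0.0093 ff30.0
30 t45.21 [0.533  0.0039 0.1448] F [-5.7348 -1.7302  2.7626] gap0.0092 ff30.0
```

View pics/s2.png

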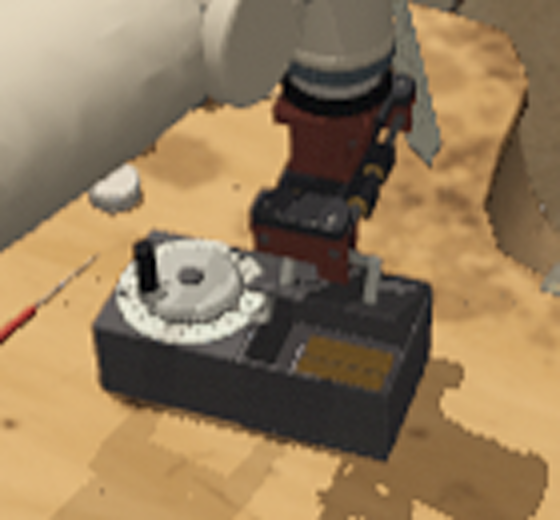

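The lid is up about 30°: the hollow shows at (340,355) and the bar is in the fingers at (330,265). It is unlocked, so I'll carry on.

Run:
```python
from h import *
for d in (36,42,48,54,60,66):
    move_l(lidp(np.radians(d)),.08);st(d)
    if np.linalg.norm(state()["ft_force"])>35:break
```

```text
36 t45.54 [0.5418 0.0053 0.1519] F [-7.7    -0.7427  5.9449] gap0.0093 ff30.0
42 t45.83 [0.5512 0.0068 0.158 ] F [-6.0417 -1.7901  7.2643] gap0.0091 ff30.0
48 t46.11 [0.5612 0.0084 0.1626] F [-4.7578 -1.3977  8.2655] gap0.0090 ff30.0
54 t46.39 [0.5717 0.0099 0.1658] F [-3.4539 -1.9169  6.567 ] gap0.0088 ff30.0
60 t46.67 [0.5822 0.0116 0.1678] F [-2.6414 -3.2147  5.5809] gap0.0090 ff30.0
66 t46.96 [0.5929 0.0133 0.1687] F [-0.7763 -1.8503  5.6024] gap0.0092 ff30.0
```

Run:
```python
from h import *
move_l(lidp(np.radians(73)),.06);st()
gripper_open();st("open")
p=state()["ee_pos"].copy()
d=R@[-.003,0]
move_l([p[0]+d[0],p[1]+d[1],p[2]+.005],.05);st()
move_l([p[0]+d[0],p[1]+d[1],p[2]+.09],.15);st()
d=R@[-.15,0]
move_l([p[0]+d[0],p[1]+d[1],p[2]+.12],.25);st()
i=get_image("scene");import cv2
cv2.imwrite("pics/s3.png",cv2.resize(i["frame"][120:250,240:380],None,fx=4,fy=4,interpolation=cv2.INTER_CUBIC))
```

```text
t47.32 [0.6051 0.0153 0.1679] F [ 1.0681 -2.8224  4.7796] gap0.0094 ff30.0
open t48.58 [0.6034 0.0157 0.1657] F [ 0.879   0.1665 -0.2334] gap0.0879 ff0.7
 t48.85 [0.6002 0.0151 0.1713] F [0.2723 0.175  0.4631] gap0.0879 ff0.0
 t49.57 [0.6003 0.0152 0.2546] F [0.3791 0.5794 0.0311] gap0.0877 ff0.0
 t50.32 [ 0.4558 -0.0088  0.2847] F [ 0.3056 -0.3851 -0.742 ] gap0.0876 ff0.0
```

View pics/s3.png

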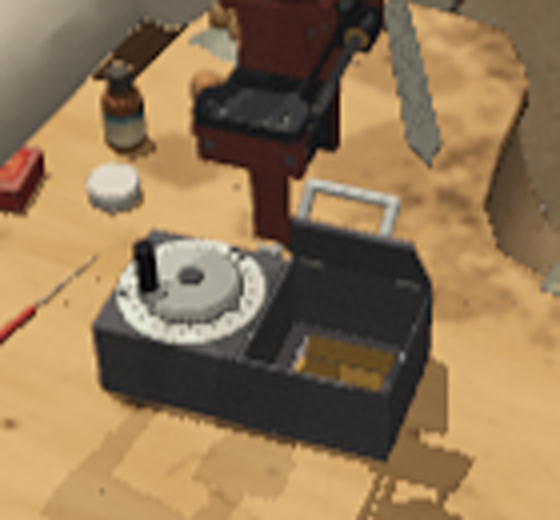

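Run:
```python
from h import *
import cam
i=get_image("scene");H=A+R@[.06,-.12]
print("bar seen (328.5,167.5); edge mid seen",240+(295+418)/8,120+(222+243)/8)
for d in range(50,105,5):
    th=np.radians(d);c,s=np.cos(th),np.sin(th)
    P=[[*(H+R@[-.095*c+.037*s,0]),.075+.095*s+.037*c],[*(H+R@[-.118*c+.007*s,0]),.075+.118*s+.007*c]]
    print(d,cam.proj(i,P).ravel())
# depth points on lid underside / bar
K=i["camera_matrix"]
out=[]
for u in range(322,338,3):
    for v in range(182,194,2):
        z=float(i["depth"][v,u])
        if z: 
            o,dd=cam.ray(i,[u,v]);out.append(o+dd[0]*z)
out=np.array(out);L=np.c_[(out[:,:2]-H)@R,out[:,2]-.075]
m=L.mean(0);n=np.linalg.svd(L-m)[2][2];print(m,n,"angle",np.degrees(np.arctan2(abs(n[0]),abs(n[2]))))
print(L[::6])
```

```text
bar seen (328.5,167.5); edge mid seen 329.125 178.125
50 [327.1296 171.2682 323.1008 179.8837]
55 [328.019  168.823  324.015  176.5042]
60 [328.9208 166.551  324.9784 173.2328]
65 [329.8267 164.4708 325.9813 170.1005]
70 [330.7286 162.5985 327.0136 167.1361]
75 [331.6185 160.948  328.0654 164.366 ]
80 [332.4888 159.5302 329.1264 161.8139]
85 [333.3323 158.3534 330.1868 159.5004]
90 [334.1424 157.4237 331.2367 157.4429]
95 [334.9128 156.7441 332.2669 155.6556]
100 [335.6381 156.3157 333.2687 154.1493]
[-0.0138 -0.0014  0.0167] [-0.8816 -0.0115 -0.4719] angle 61.84112342630701
[[-0.0312  0.0168  0.048 ]
 [-0.0356  0.0058  0.0549]
 [-0.0399 -0.005   0.0616]
 [-0.0419 -0.015   0.0661]
 [-0.0473 -0.0259  0.0738]
 [-0.0498 -0.0358  0.0787]]
```

The picture shows the handle at (350,195) standing up beyond the lid edge at (355,232). The lid is only at about 60°, because the opening finger pushed it back down. I'll push it from the front with closed fingers.

Run:
```python
from h import *
close()
f=lambda x,z:[*(H+R@[x,0]),z]
move_l(f(-.12,.21),.2);move_l(f(-.12,.153),.15);st()
move_l(f(-.06,.153),.1);st()
for x in(-.045,-.03,-.02,-.012,-.008):
    move_l(f(x,.153),.06);s=st(x)
    if np.linalg.norm(s["ft_force"])>18:break
move_l(f(-.08,.16),.2);move_l(f(-.15,.3),.25);st()
i=get_image("scene");import cv2,cam
cv2.imwrite("pics/s4.png",cv2.resize(i["frame"][120:250,240:380],None,fx=4,fy=4,interpolation=cv2.INTER_CUBIC))
out=[]
for u in range(315,345,2):
    for v in range(165,194,2):
        z=float(i["depth"][v,u])
        if z:
            o,dd=cam.ray(i,[u,v]);out.append(o+dd[0]*z)
out=np.array(out);L=np.c_[(out[:,:2]-A-R@[.06,-.12])@R,out[:,2]-.075]
L=L[(abs(L[:,1])<.05)&(L[:,2]>.01)&(L[:,2]<.11)&(L[:,0]>-.04)&(L[:,0]<.06)]
m=np.median(L,0);n=np.linalg.svd(L-L.mean(0))[2][2];print(len(L),m,n,np.degrees(np.arctan2(n[0],n[2])))
```

```text
t52.83 [ 0.4779 -0.0052  0.1544] F [ 0.7122 -0.0699 -0.0652] gap0.0006 ff0.0
 t53.58 [0.5376 0.0047 0.1539] F [ 0.2964  0.5431 -0.1211] gap0.0004 ff0.0
-0.045 t53.98 [0.5518 0.0072 0.1527] F [-0.6913  0.4551  0.1783] gap0.0003 ff0.0
-0.03 t54.38 [0.5667 0.0097 0.1525] F [ 0.1621  0.2093 -0.4571] gap0.0006 ff0.0
-0.02 t54.70 [0.5766 0.0113 0.1527] F [-0.3934 -0.1526 -0.3427] gap0.0006 ff0.0
-0.012 t54.98 [0.5843 0.0125 0.1528] F [0.5629 0.0489 0.0012] gap0.0002 ff0.0
-0.008 t55.23 [0.5883 0.0132 0.1529] F [-0.5746  1.1134  0.2205] gap0.0008 ff0.0
 t56.52 [ 0.4485 -0.01    0.2983] F [0.189  1.2096 0.4138] gap0.0005 ff0.0
152 [ 0.0022 -0.0014  0.0527] [ 0.9991 -0.0139 -0.0395] 92.26176214269604
```

View pics/s4.png

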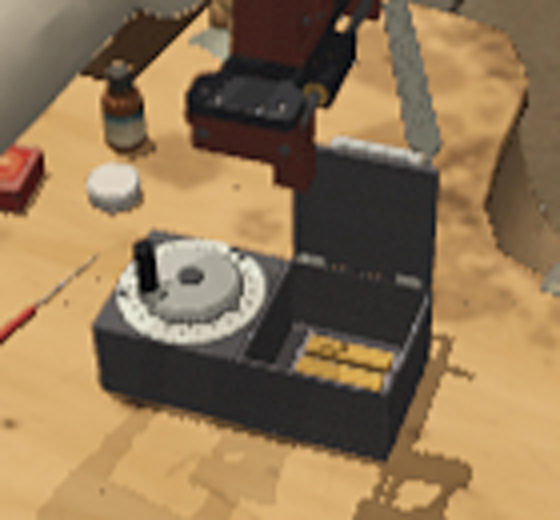

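The lid stands at about 90°, its face spanning (295–435, 150–285), and the gripper is clear of it. I'll hand in now.

```bash
python3 -c "
from bench import *
print(job_done())"
```

```text
the job is handed in; nothing more can be done
None
```

The box is unlocked and its lid stands open at about 90 degrees by the depth camera; the final dial stop was felt at about 9 N, the gripper is clear, nothing else on the bench was handled, and the job was handed in at about 56.5 s.

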